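Snap the end cap onto the laptop-arm post

ROBOT

A 7-joint arm with a two-finger parallel gripper is mounted at the origin on the work surface. World frame = base frame: x ahead of the robot, y to its left, z up, the work surface at z = 0. Lengths are in m, angles in degrees, forces in N, time in s.
With the tool pointing down it reaches from about 0.425 to 0.875 m from the base axis. Payload 4.7 kg.
Tool frame: the origin (TCP) lies on the centre line of the jaws, within the pads' length; the fingertips stand 11 mm ahead of it and the grasp point (between the pads) lies 8 mm behind it; z points along the fingers, y is the line along which they close (so a half turn about z gives the same grasp; the last joint's range is limited). The gripper opens to 85 mm and grips with 20 to 120 N. Pads are 22 mm wide; open, the fingers measure 114 mm over their backs; the gripper's body (76 mm by 85 mm) begins 54 mm behind the grasp point. The pads swing forward as they close: fully open they stand 13 mm farther back than shut.
Start: joints at [-62.79, 18.392, -4.016, 83.108, 1.295, 78.541, -3.26], TCP at [0.289, 0.582, 0.242] pointing down, gripper open.
Joint ranges: [-163.93, 163.93], [-17.29, 119.83], [-79.2, 71.16], [3.27, 140.29], [-89.18, 269.18], [5.43, 117.66], [-154.24, 154.24]. Speed limits (degrees/s): [147.25, 147.25, 180, 180, 180, 180, 180].

INTERFACE

Orientations are given as a 3x3 rotation matrix whose columns are the frame's x, y, z axes.
In Python, from plant import manip gives the robot as it stands. Calls block until the motion is done:
- manip.goto(position, orientation): joint-space move of the TCP to a pose.
- manip.move_straight(position, rotation=None, max_speed=0.15): straight line of the TCP; rotation=None keeps the orientation; max_speed is the mean speed in m/s.
- manip.move_j(angles): joint-space move.
- manip.open_gripper() and manip.close(): open the fingers fully, or close them until they stop; the grip force is fixed at half the most.
- manip.wait(seconds).
- manip.ik(position, orientation): joint angles nearest the present ones, or None.
- manip.camera(name): name is "scene" or "top" or "wrist"; returns the picture (420x560x3 uint8, red, green, blue); there is no depth.
- manip.camera_model(name): a dict with "fovy" (degrees; the focal length in pixels is half the picture's height over the tangent of half this angle, whatever the lens; pixels are square), "cx", "cy" (the principal point, pixels), "dist" ([k1, k2, p1, p2, k3] as OpenCV has them; the pictures are not rectified), "R" (3x3) and "t" (3): a world point X has camera coordinates R X + t. Camera axes: x right, y down, z forward; pixel columns grow to the right and rows downward; lengths in m; the calibration is good to about 2 mm. A picture is of the moment at which its call begins: read the wrist's pose just before it. camera_model takes no time and is no camera call; for the wrist camera it gives the pose at the moment of the call.
A pose or a line that the arm cannot do raises manip.Unreachable and nothing moves.
- manip.sign_off(): hands the job in; it is judged then, once.
Readings, each from a call of its own:
- manip.read_clock(): time.
- manip.read_joint_positions(): joint angles.
- manip.read_qd(): joint speeds.
- manip.read_joint_efforts(): joint torques, N m.
- manip.read_position(): TCP position.
- manip.read_eef_rot(): TCP orientation.
- manip.read_force(): force on the tool from outside, world axes, zero at the start.
- manip.read_moment(): the same for the moment, N m.
- manip.read_gripper_width(): finger opening in m.
- manip.read_grip_force(): force on a finger pad.
Only numpy, scipy, OpenCV 4.12 (cv2) and the standard library are available. Lean on these libraries where they do the work, as an engineer would, in place of code of your own. Each camera call takes 0.05 s, during which the arm holds its last target. There are 200 camera calls.

TASK

The post of the laptop arm is missing its end cap: pick up the wide black cap (not the narrow one, which belongs to a chair leg), put it squarely over the stud on top of the post and press it straight down with the fingers until it clicks, going on after the click until it sits fully home on the pole. Do not let go or back off: the job finishes while you are still bearing down on the seated cap with the fingers, with a firm push of about 10 N. Leave the narrow cap, the mug and the mouse where they are.

Things in the scene. Friction and masses are not known exactly. Their poses are not given: they have to be found in the camera images.
- cap: the wide end cap: black plastic cup lying mouth down, 42 mm outside diameter, 26 mm high, flat closed top, about 30 g. Origin: centre of its lower rim; z up through its top. Bore 32 mm wide, 21.5 mm deep, narrowed to 26 mm by an inner lip 1.5 to 5.5 mm above the rim. Its turn about z does not matter. Grip it across its sides from above; press it while gripped or on its top with closed fingers
- seat (a point): centre of the flat top of the aluminium pole (42 mm diameter, as the cap), 150 mm above the desk, z up; the cap is home when its origin lies here. The seat is rigid. Pressing, by rim height: free to 13 mm, then resistance growing to about 10 N (9 to 13) at 11 mm, gone at about 6 mm (the click); below that the noses draw it down with about 5 N; it then stays on by itself, under 1 mm of play
- post: the fixed laptop-arm post. Origin: under the centre of the pole, on the desk; z up. Square base plate 110 x 110 x 8 mm, pole 42 mm in diameter up to 150 mm, a black collar 58 mm in diameter at 55 to 85 mm height; from it the folded arm stretches along the post's own +x to 174 mm from the axis, up to 105 mm high
- small_cap: bystander: narrow black cap for a chair leg, mouth down, 28 mm in diameter, 26 mm high. Origin: centre of its lower rim. The two caps lie one to the left and one to the right of the post, either way round
- mug: bystander: white mug, 80 mm in diameter, 90 mm high, handle at its +y. Origin: centre of its underside
- mouse: bystander: black computer mouse, 105 x 60 x 28 mm, long side along its x. Origin: centre of its underside
- stud_top (a point): centre of the top of the steel stud that rises 19.5 mm from the seat, z up: 22.6 mm in diameter, its top edge tapering to 15 mm. Four spring-loaded round noses stick out of its sides to a diameter of 30 mm, 9 mm below this point; the cap's lip must be pushed past them
Things that resemble listed ones, but are neither listed nor needed, are in the scene too. What is shaped like the cap but yellow is not meant.

How it is judged (in metres and radians):
On the way, in this order (a step that is already met when the one before it is completed fails the run):
1. the wide cap is lifted off the desk in the fingers (height (world z) of cap above 0.04 m and contact force between the fingers and cap above 1 N), for 0.2 s.
2. the cap has clicked home on the pole (z of cap in the frame of seat below 0.002 m and horizontal distance between cap and seat below 0.003 m and angle between the z axis of cap and the z axis of seat, either way round below 0.06 rad), for 0.1 s.
At the end, for the whole second after the job is handed in: The wide cap sits clicked home on the pole (rim within 1.5 mm of the seat, within 3 mm of its centre, within 0.05 rad of square, right way up) and the fingers still press on it: more than 5 N between cap and post and more than 4 N between fingers and cap, kept up through the last second (z of cap in the frame of seat between -0.003 and 0.0015 m and horizontal distance between cap and seat below 0.003 m and angle between the z axis of cap and the z axis of seat, either way round below 0.05 rad and angle between cap's own z axis and vertical below 0.1 rad and contact force between cap and post above 5 N and contact force between the fingers and cap above 4 N); the arm keeps its last pose, push and grip.
It fails at once if the narrow cap, the mug or the mouse is moved more than 30 mm (distance of any of small_cap, mug, mouse from where it was at the start of the episode above 0.03 m).
It also fails if it takes over 56 s, if anything falls off the work surface, if the arm or the gripper's body presses on something with over 40 N, if the wrist force passes 120 N, or if a joint passes its speed limit or range.

## Working session

There is one attempt and no reset: what is moved stays moved. The work goes in short steps, each a Python script; the robot and the scene stay as the last script left them, time stands still between calls to the robot, and variables do not carry over. Pictures are saved under pics/ and viewed, at most 10 in all, crops included, and the job is handed in when it is done.

```bash
ls; mkdir -p pics
python3 - <<'E'
from plant import manip
import cv2,numpy as np
for n in("scene","top"):
    im=manip.camera(n); cv2.imwrite(f"pics/{n}0.png",im[:,:,::-1])
    m=manip.camera_model(n); print(n,{k:np.round(v,3).tolist() for k,v in m.items()})
print(manip.read_clock(),manip.read_force())
E
```

```text
pics
scene {'fovy': 57.639, 'cx': 278.765, 'cy': 208.726, 'dist': [-0.046, 0.0, 0.0, 0.0, 0.0], 'R': [[-0.069, 0.997, -0.018], [0.751, 0.04, -0.659], [-0.657, -0.059, -0.752]], 't': [0.072, -0.376, 1.284]}
top {'fovy': 53.836, 'cx': 280.099, 'cy': 214.388, 'dist': [-0.065, 0.0, 0.0, 0.0, 0.0], 'R': [[0.028, -1.0, 0.014], [-0.988, -0.029, -0.151], [0.151, -0.009, -0.988]], 't': [-0.054, 0.602, 1.112]}
0.1 [-0.04284611 -0.14345524 -0.22902623]
```

View pics/scene0.png

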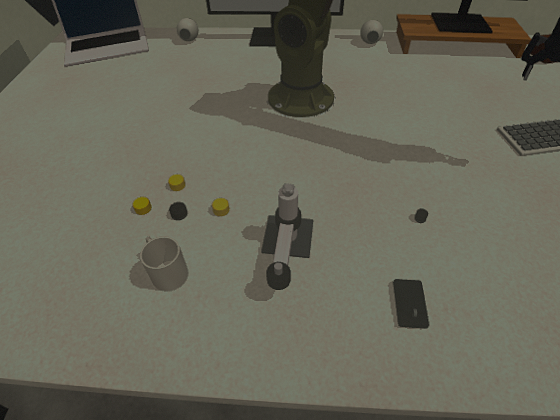

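View pics/top0.png

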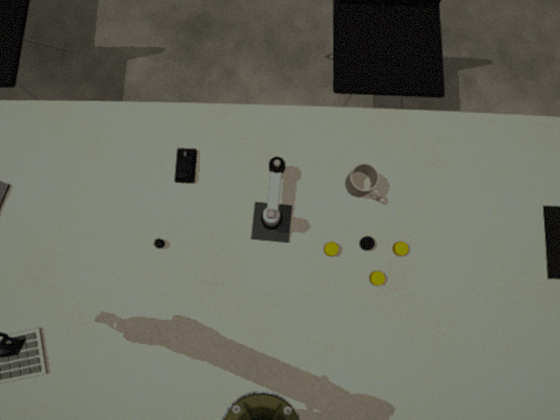

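Candidates for the wide cap (scene / top pixels):
- Black disc at (178,211) / (367,243), which looks wide.
- Black disc at (421,215) / (159,243), which looks narrow.
- Yellow look-alikes at scene (142,205), (177,182) and (220,207).

The post stud is at scene (288,188), the mug at (165,265) and the mouse at (410,303). I choose the first black disc, and will check its size by measurement.

```bash
cat > h.py <<'E'
import numpy as np,cv2
from plant import manip
def KD(m):
    f=210/np.tan(np.radians(m["fovy"]/2)); return np.array([[f,0,m["cx"]],[0,f,m["cy"]],[0,0,1]]),np.array(m["dist"],float)
def ray(m,uv):
    K,D=KD(m); p=cv2.undistortPoints(np.array([[uv]],float),K,D)[0,0]
    R=np.array(m["R"]);d=R.T@np.r_[p,1]; return -R.T@np.array(m["t"]),d/np.linalg.norm(d)
def plane(m,uv,z):
    o,d=ray(m,uv); return o+d*(z-o[2])/d[2]
def tri(obs):   # [(model,uv),...] -> point, rms miss distance
    A=np.zeros((3,3));b=np.zeros(3);L=[]
    for m,uv in obs:
        o,d=ray(m,uv);P=np.eye(3)-np.outer(d,d);A+=P;b+=P@o;L.append((P,o))
    X=np.linalg.solve(A,b); return X,[float(np.linalg.norm(P@(X-o))) for P,o in L]
def proj(m,X):
    K,D=KD(m);return cv2.projectPoints(np.array([X],float),cv2.Rodrigues(np.array(m["R"],float))[0],np.array(m["t"],float),K,D)[0][0,0]
def blob(mask,near):  # component nearest a pixel: centroid, area, bounding box
    n,l,s,c=cv2.connectedComponentsWithStats(mask.astype(np.uint8))
    i=1+int(np.argmin(np.linalg.norm(c[1:]-near,axis=1)+1000*(s[1:,4]<15))); return c[i],s[i],l==i
DOWN=lambda a:np.array([[np.cos(a),np.sin(a),0],[np.sin(a),-np.cos(a),0],[0,0,-1.]])
E
python3 - <<'E'
from h import *
M={n:manip.camera_model(n) for n in("scene","top")}
I={n:cv2.imread(f"pics/{n}0.png") for n in M}
def bl(n,near,th=60): return blob(I[n].max(2)<th,near)
for nm,a,b in(("wide",(178,211),(367,243)),("narrow",(421,215),(159,243))):
    A=bl("scene",a);B=bl("top",b)
    print(nm,A[0],A[1],B[0],B[1]); print(tri([(M["scene"],A[0]),(M["top"],B[0])]))
for nm,a,b in(("y",(142,205),(401,248)),("y",(177,182),(377,278)),("y",(220,207),(332,249)),("stud",(288,187),(271,214)),("armend",(278,274),(277,164))):
    print(nm,tri([(M["scene"],a),(M["top"],b)]))
w=manip.camera_model("wrist");K=KD(w)[0]
R=np.array(w["R"]);c=-R.T@np.array(w["t"]);T=manip.read_eef_rot()
print("wrist cam in tool:",T.T@(c-manip.read_position()),(R@T).round(3).tolist(),K[0,0]);print(T)
E
```

```text
wide [177.87301587 210.77380952] [169 202  18  18 252] [366.82580645 243.03225806] [360 237  15  13 155]
(array([ 0.53283865, -0.2867602 ,  0.01197841]), [0.0011038606136993443, 0.0011038606136993152])
narrow [420.90070922 215.5248227 ] [415 209  13  14 141] [159.25714286 243.1       ] [155 239  10   9  70]
(array([0.51579734, 0.30758581, 0.01119658]), [0.0010293651300421057, 0.0010293651300419759])
y (array([ 0.52048076, -0.38370494,  0.01407288]), [0.0027135271519249885, 0.002713527151924797])
y (array([ 0.43384806, -0.31459477,  0.01273049]), [0.002111533319347346, 0.0021115333193472414])
y (array([ 0.51307969, -0.18573949,  0.00982444]), [0.0022083084877638887, 0.0022083084877638237])
stud (array([ 0.58581458, -0.01119104,  0.16380579]), [0.0012042937629190946, 0.0012042937629191018])
armend (array([ 0.73955676, -0.02240185,  0.07896595]), [0.0011750076008229255, 0.0011750076008229151])
wrist cam in tool: [ 8.08010313e-02  1.06199084e-04 -1.31618554e-01] [[0.001, 1.0, 0.0], [-0.948, 0.001, -0.318], [-0.318, 0.0, 0.948]] 372.3056659307168
[[-8.95756573e-01  4.44544351e-01 -6.94226605e-04]
 [ 4.44544878e-01  8.95755045e-01 -1.65884839e-03]
 [-1.15574695e-04 -1.79453923e-03 -9.99998383e-01]]
```

Run:
```python
from h import *
for a in (55,145,180,235,0):
  for p in([.533,-.287,.02],[.533,-.287,.15],[.586,-.011,.30],[.586,-.011,.16]):
    q=manip.ik(p,DOWN(np.radians(a)));print(a,p,None if q is None else np.round(q,0))
q=manip.ik([.586,-.011,.30],DOWN(np.radians(145)))
V=[]
for k,(p,a) in enumerate((([.57,.06,.30],145),([.586,-.03,.27],145))):
    manip.goto(p,DOWN(np.radians(a)));manip.wait(.2)
    m=manip.camera_model("wrist");im=manip.camera("wrist");cv2.imwrite(f"pics/w{k}.png",im[:,:,::-1]);V.append(m)
    print(manip.read_clock(),proj(m,[.586,-.011,.169]))
np.save("w01.npy",V,allow_pickle=True)
cv2.imwrite("pics/w01.png",cv2.resize(cv2.hconcat([cv2.imread("pics/w0.png"),cv2.imread("pics/w1.png")]),(800,300)))
```

```text
55 [0.533, -0.287, 0.02] [ -8.  30.  43. 104. -24.  56.   9.]
55 [0.533, -0.287, 0.15] [-18.  23.  54.  98. -20.  69.   7.]
55 [0.586, -0.011, 0.3] [-30.  10.  33.  89.  -5.  83. -32.]
55 [0.586, -0.011, 0.16] [-28.  15.  31. 100.  -8.  68. -30.]
145 [0.533, -0.287, 0.02] [ -8.  30.  43. 104. -24.  56.  99.]
145 [0.533, -0.287, 0.15] [-15.  22.  51.  98. -18.  69.  95.]
145 [0.586, -0.011, 0.3] [-26.  10.  28.  88.  -5.  83.  57.]
145 [0.586, -0.011, 0.16] [-25.  15.  28. 100.  -7.  68.  59.]
180 [0.533, -0.287, 0.02] [-11.  32.  47. 104. -27.  57. 137.]
180 [0.533, -0.287, 0.15] [-18.  24.  55.  98. -20.  69. 132.]
180 [0.586, -0.011, 0.3] [-26.  10.  28.  88.  -5.  83.  92.]
180 [0.586, -0.011, 0.16] [-24.  14.  26.  99.  -7.  68.  94.]
235 [0.533, -0.287, 0.02] [ 76.  45. -68. 101.  46.  67. 139.]
235 [0.533, -0.287, 0.15] [ 77.  32. -67.  95.  31.  74. 149.]
235 [0.586, -0.011, 0.3] [-24.  10.  25.  88.  -4.  83. 147.]
235 [0.586, -0.011, 0.16] [-21.  14.  22.  99.  -6.  68. 148.]
0 [0.533, -0.287, 0.02] [ -8.  30.  42. 104. -24.  56. -46.]
0 [0.533, -0.287, 0.15] [-15.  22.  50.  98. -18.  69. -50.]
0 [0.586, -0.011, 0.3] [-31.  10.  34.  89.  -6.  83. -87.]
0 [0.586, -0.011, 0.16] [-31.  15.  34. 100.  -9.  68. -84.]
2.4833 [217.38210683 262.43864487]
3.2 [302.1080411  194.75832399]
```

View pics/w01.png

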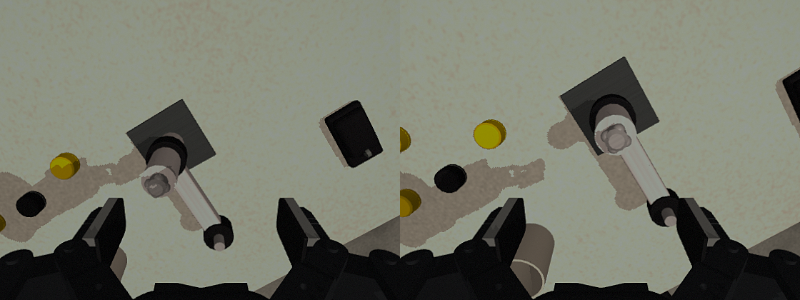

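The post shows in both views, with the stud near (217,258) in w0 and (302,194) in w1 (full-size pixels). The black wide cap is also visible. I'll enlarge the stud.

Run:
```python
import cv2
o=[]
for n,(u,v) in(("w0",(217,257)),("w1",(302,195))):
    c=cv2.imread(f"pics/{n}.png")[v-40:v+40,u-40:u+40];o.append(cv2.convertScaleAbs(cv2.resize(c,(400,400),interpolation=cv2.INTER_CUBIC),alpha=1.5))
cv2.imwrite("pics/stud.png",cv2.hconcat(o))
```

```text
(no output)
```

View pics/stud.png

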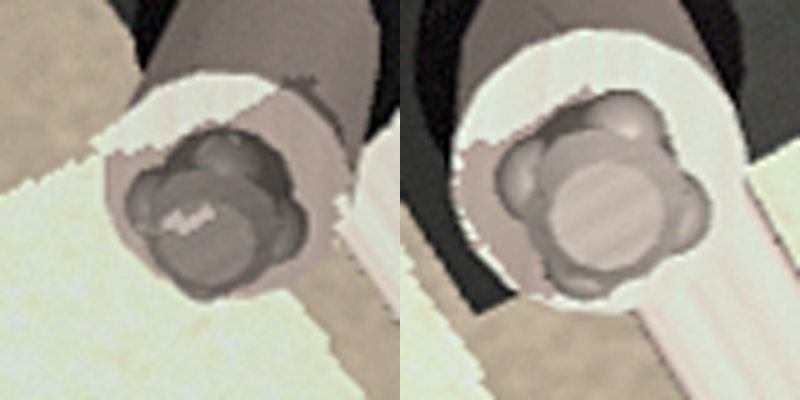

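Left crop: stud top disc centred at (205,243), pole top rim centred at about (228,187). Right crop: stud top (208,216), rim about (199,170) within its own half. Next I triangulate these, then take two wrist views of the cap.

Run:
```python
from h import *
V=np.load("w01.npy",allow_pickle=True)
f=lambda c,o:(o[0]-40+c[0]/5-.4,o[1]-40+c[1]/5-.4)
o=[(217,257),(302,195)]
for n,c in(("stud",[(205,243),(208,216)]),("rim",[(228,187),(199,170)])):
    uv=[f(a,b) for a,b in zip(c,o)]; z=.1695 if n=="stud" else .15
    print(n,tri(list(zip(V,uv))),[plane(m,u,z).round(4) for m,u in zip(V,uv)])
A=np.radians(145);W=[]
for k,p in enumerate(([.533,-.306,.16],[.545,-.27,.12])):
    manip.goto(p,DOWN(A));manip.wait(.2)
    m=manip.camera_model("wrist");im=manip.camera("wrist")[:,:,::-1];cv2.imwrite(f"pics/c{k}.png",im)
    g=proj(m,[.533,-.287,.013]);c,s,l=blob((im.max(2)<60),g);W.append((m,c));print(g,c,s,plane(m,c,.013))
    # top-face: lit a bit differently; widest extent -> diameter
    if k==1: u,v=map(int,c);cv2.imwrite("pics/ccrop.png",cv2.convertScaleAbs(cv2.resize(im[max(v-80,0):v+80,max(u-80,0):u+80],None,fx=3,fy=3),alpha=1.8));print(u,v)
print(tri(W),manip.read_clock())
```

```text
stud (array([ 0.5873464 , -0.01127489,  0.17136561]), [9.736559678398475e-05, 9.736559678377592e-05]) [array([ 0.5878, -0.0121,  0.1695]), array([ 0.588 , -0.0115,  0.1695])]
rim (array([ 0.58752238, -0.01116022,  0.15064625]), [0.00034175925673344404, 0.00034175925673332017]) [array([ 0.5881, -0.0114,  0.15  ]), array([ 0.5873, -0.0113,  0.15  ])]
[298.34530992 176.12624573] [298.51168317 175.65742574] [ 272  147   55   58 2525] [ 0.53276529 -0.28668745  0.013     ]
[251.60875491 204.46909159] [251.27674279 204.02584135] [ 220  170   63   68 3328] [ 0.53261583 -0.28699585  0.013     ]
251 204
(array([ 0.53222825, -0.28647529,  0.0150237 ]), [6.460354346678494e-05, 6.460354346677823e-05]) 5.1917
```

View pics/ccrop.png

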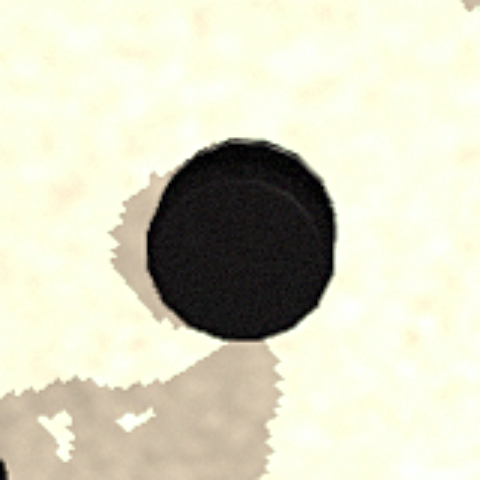

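The crop shows a single round black disc about 63 px wide, which is about 42 mm, so it is the wide cap. It stands at (0.5327, -0.2868) and its height agrees with the text. I'll grasp it, lift, and look.

Run:
```python
from h import *
A=np.radians(145)
c=np.array([.5327,-.2868]);s=np.array([.5877,-.0113])
manip.open_gripper()
manip.goto([*c,.09],DOWN(A));manip.move_straight([*c,.013],max_speed=.08)
print(manip.read_position(),manip.read_force())
manip.close();manip.wait(.3);print(manip.read_gripper_width(),manip.read_grip_force())
manip.move_straight([*c,.12],max_speed=.12);manip.wait(.5)
print(manip.read_gripper_width(),manip.read_grip_force(),manip.read_clock(),manip.read_force())
manip.goto([*s,.23],DOWN(A));manip.wait(.3)
m=manip.camera_model("wrist");print(manip.read_position(),manip.read_force(),manip.read_clock())
im=manip.camera("wrist")[:,:,::-1];cv2.imwrite("pics/held.png",im);print(proj(m,manip.read_position()+[0,0,.013]))
np.save("held.npy",[m],allow_pickle=True)
cv2.imwrite("pics/held2.png",cv2.convertScaleAbs(cv2.resize(im[150:420,100:460],(800,600)),alpha=2.2))
```

```text
[ 0.53316889 -0.28712444  0.01359754] [-0.82890949 -0.79704928 -0.78226597]
0.04023092444059389 60.76553341001272
0.04028817333507661 60.393247436732054 9.125 [-0.07540147  0.51771051 -1.41685024]
[ 0.58753916 -0.01245071  0.22968457] [-0.47358855  0.25335296 -0.97097701] 10.5833
[281.20276455 310.08889214]
```

View pics/held2.png

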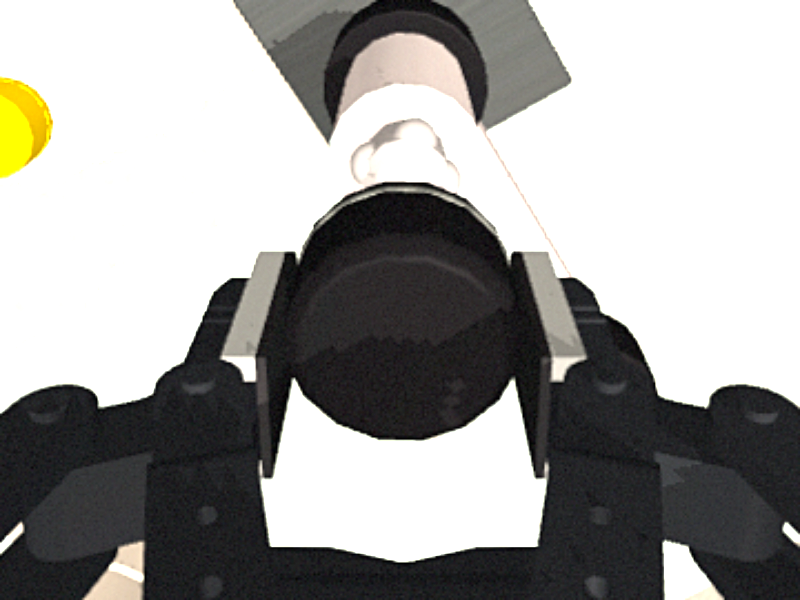

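The cap is held squarely between the pads. Its top face runs from about y=255 to 440 in the crop, its rim's far edge is near y=183, and x spans 288 to 513. I'll work out its offset from the TCP.

Run:
```python
from h import *
m=np.load("held.npy",allow_pickle=True)[0]
T=np.array([.58754,-.01245,.22968]);R=DOWN(np.radians(145))
px=lambda c:(100+c[0]/2.2222-.3,150+c[1]/2.2222-.3)
zt=T[2]+.0124;zr=zt-.026
for n,c,z in(("topfar",(402,257),zt),("topnear",(402,440),zt),("rimfar",(402,184),zr),("L",(288,345),zt),("R",(514,345),zt)):
    print(n,((plane(m,px(c),z)-T)@R*1000).round(1))
v0=proj(m,[.5877,-.0113,.1695]);print("stud now",v0,((v0-[99.7,149.7])*2.2222).round())
print(manip.read_position(),manip.read_eef_rot().round(4).tolist(),manip.read_joint_positions())
```

```text
topfar [ 18.3   0.1 -12.4]
topnear [-17.4   0.  -12.4]
rimfar [20.1  0.  13.6]
L [  1.9 -19.  -12.4]
R [  1.9  18.8 -12.4]
stud now [282.62081187 232.70802821] [406. 184.]
[ 0.58758512 -0.01213575  0.22976466] [[-0.8184, 0.5747, -0.0004], [0.5747, 0.8184, -0.0002], [0.0002, -0.0004, -1.0]] [-29.83389566  12.13297796  32.92988814  94.47371032  -6.76879309
  75.4190871   59.14468096]
```

```bash
cat >> h.py <<'E'
S=np.array([.5877,-.0113]);OFF=np.array([np.cos(np.radians(145)),np.sin(np.radians(145))])*.0002
E
python3 - <<'E'
from h import *
t=S-OFF;cmd=np.array([*t,.190])
for i in range(3):
    manip.move_straight(cmd,DOWN(np.radians(145)),max_speed=.06);manip.wait(.3)
    p=manip.read_position();print(cmd.round(4),p.round(4),manip.read_force().round(2))
    cmd[:2]+=(t-p[:2])*.8
for z in np.arange(.187,.1768,-.002):
    cmd[2]=z;manip.move_straight(cmd,max_speed=.03);manip.wait(.1)
    F=manip.read_force();p=manip.read_position();print(round(z,4),p.round(4),F.round(2),manip.read_clock())
    if np.linalg.norm(F)>8:break
np.save("cmd.npy",cmd)
E
```

```text
[ 0.5879 -0.0114  0.19  ] [ 0.5881 -0.0114  0.1903] [-0.39  0.5   0.18]
[ 0.5877 -0.0114  0.19  ] [ 0.5877 -0.0114  0.19  ] [ 1.04 -0.09  0.48]
[ 0.5878 -0.0114  0.19  ] [ 0.5878 -0.0114  0.19  ] [ 0.21  0.99 -0.72]
0.187 [ 0.5878 -0.0115  0.1869] [0.09 0.55 0.33] 13.2
0.185 [ 0.5879 -0.0114  0.185 ] [-0.34 -0.23 -0.54] 13.55
0.183 [ 0.5879 -0.0115  0.183 ] [-0.06 -0.1  -0.23] 13.9
0.181 [ 0.5879 -0.0114  0.181 ] [-0.31 -0.41  0.06] 14.25
0.179 [ 0.5879 -0.0114  0.179 ] [-0.59 -0.63  0.14] 14.6
0.177 [ 0.5879 -0.0115  0.177 ] [ 0.05 -0.89 -0.3 ] 14.95
```

The cap has passed the stud top freely and its rim is now about 13 mm above the seat. I'll press through the click.

Run:
```python
from h import *
cmd=np.load("cmd.npy")
for z in np.arange(.176,.1555,-.001):
    cmd[2]=z;manip.move_straight(cmd,max_speed=.02);manip.wait(.15)
    F=np.mean([manip.read_force() for _ in range(3)],0);p=manip.read_position();print(round(z,4),p.round(4),F.round(2),round(manip.read_grip_force()),manip.read_clock())
    if (F[2]>8 and p[2]<.167) or np.linalg.norm(F)>25:break
np.save("cmd.npy",cmd)
```

```text
0.176 [ 0.588  -0.0116  0.1763] [-0.19 -0.5   2.  ] 61 15.35
0.175 [ 0.5882 -0.0117  0.1755] [-0.68 -2.49  6.07] 61 15.75
0.174 [ 0.5882 -0.0118  0.1748] [-1.68 -1.18  7.38] 61 16.15
0.173 [ 0.5883 -0.0117  0.1739] [-1.52 -1.14  6.24] 61 16.55
0.172 [ 0.5879 -0.0118  0.1721] [-0.18 -1.21  4.08] 61 16.95
0.171 [ 0.5877 -0.0115  0.1702] [ 1.32 -2.22 -0.85] 61 17.35
0.17 [ 0.5877 -0.0115  0.1698] [ 1.31 -2.96 -1.85] 61 17.75
0.169 [ 0.5876 -0.0115  0.1684] [ 2.34 -3.28 -6.81] 61 18.15
0.168 [ 0.5877 -0.0114  0.1675] [ 2.99 -2.68 -8.28] 61 18.55
0.167 [ 0.5876 -0.0114  0.1666] [  3.86  -3.52 -10.43] 62 18.95
0.166 [ 0.5876 -0.0114  0.1659] [ 1.17 -3.36 -7.72] 62 19.35
0.165 [ 0.5878 -0.0112  0.1652] [-0.01 -3.   -4.84] 62 19.75
0.164 [ 0.5881 -0.0109  0.1643] [ 0.4  -0.02 -0.86] 62 20.15
0.163 [ 0.5883 -0.0109  0.1637] [-0.91  0.82  4.72] 63 20.55
0.162 [ 0.5883 -0.0109  0.1637] [-2.84  1.57 10.62] 63 20.95
```

The click shows as the force dropping and reversing. The cap then meets a hard stop at TCP z 0.1637, so the rim is at about 0.150. I'll check that the force holds and take one look.

Run:
```python
from h import *
for i in range(3):
    manip.wait(.5);print(manip.read_position().round(4),np.mean([manip.read_force() for _ in range(5)],0).round(2),manip.read_eef_rot()[2].round(4),manip.read_gripper_width(),manip.read_clock())
m=manip.camera_model("scene");im=manip.camera("scene")[:,:,::-1];u,v=map(int,proj(m,[.5877,-.0113,.15]))
w=manip.camera("wrist")[150:420,100:460,::-1]
o=cv2.hconcat([cv2.resize(im[v-50:v+50,u-50:u+50],(390,390),interpolation=cv2.INTER_CUBIC),cv2.resize(w,(400,390))])
cv2.imwrite("pics/end.png",cv2.convertScaleAbs(o,alpha=2))
```

```text
[ 0.5883 -0.0109  0.1637] [-3.55  1.56 10.55] [-2.0e-04  1.8e-03 -1.0e+00] 0.04034273787081514 21.45
[ 0.5883 -0.0109  0.1637] [-3.7   2.03 10.71] [-2.0e-04  1.7e-03 -1.0e+00] 0.04072485740837228 21.95
[ 0.5883 -0.0109  0.1637] [-3.33  0.55  9.29] [-2.0e-04  1.7e-03 -1.0e+00] 0.04040603981309303 22.45
```

View pics/end.png

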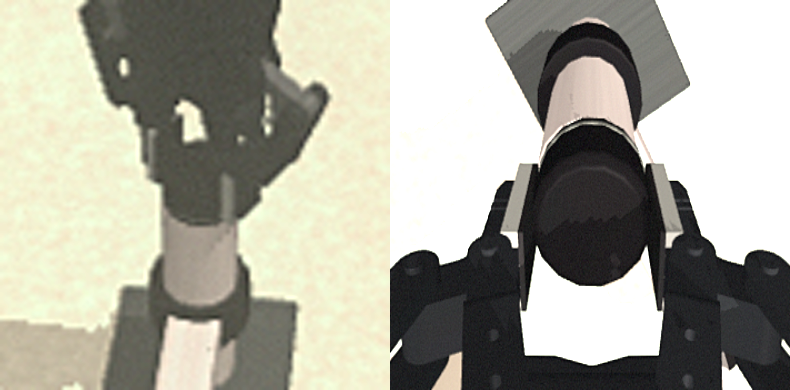

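The cap sits flush on the pole with no stud visible, and the fingers are bearing down with a steady 10 N or so. I'm handing in.

```bash
python3 -c "
from plant import manip
print(manip.sign_off())"
```

```text
the job is handed in; nothing more can be done
None
```

The wide cap is clicked fully home on the post, and I handed the job in at about 22 s with the fingers still gripping it and pressing down at about 10 N; the sign-off call did not return a verdict.

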